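Feel for the flattened lid seal and latch the sound lid

TASK

One of the two lids of the grey instrument case has a flattened seal under its front edge: find it with the orange feeler gauge, whose blade slides in right up to its red stop there but jams just inside the gap of the other lid. Leave the feeler in the leaking gap, pushed in to the stop, as a marker, and then press the other lid down at its blue pad until its catch holds it shut. Leave the leaking lid unlatched and don't move the roll of tape or the blue book.

Things in the scene. Friction and masses are not known exactly. Their poses are not given: they have to be found in the camera images.
- case: grey twin-lid instrument case fixed to the worktop, 150 (x) by 250 (y) by 69 mm; two white lids side by side, hinged at the back. Origin: centre of its underside; +x points from its front face (at x = -75 mm) into the case, +y to its left, z up. Its rim is 55 mm high. Dark catch housings (28 mm wide, 69 high) stand 25 mm out from the front at y = +100 and -100 mm
- gap_left (a point): mouth of the gap under the left (+y) lid, middle of the lid, in the front face; axes as the case (+x goes in). Gap 9 mm high at the mouth (3 mm of it below this point), about 6.5 mm at 45 mm inside: push a level blade centred on this point along +x. A sound seal stops it about 8 mm inside, a flattened one lets it pass to its stop; which lid is which varies and can hardly be seen
- gap_right (a point): the same for the right (-y) lid
- press_left (a point): top centre of the blue press pad (34 x 50 mm) near the front edge of the left lid; moves with the lid
- press_right (a point): the same on the right lid
- lid_left (a joint): left lid angle, rad: about 0.058 ajar on its springy seal, 0 latched (below 0.02 = held by the catch), hard stop at -0.02. Pressing the pad down 7 to 9 mm with 9 to 15 N closes it; then the spring catch at its front snaps over it and keeps it shut. Let go unlatched, it springs back. The catch cannot be undone
- lid_right (a joint): the same for the right lid
- feeler_grip (a point): centre of the handle of the feeler gauge: orange bar 80 long, 18 wide, 24 mm high, lying flat on the worktop at the start, point 12 mm above its underside; +x points along the feeler towards the blade tip, z up. Feeler 70 g. The handle can be gripped anywhere across its 18 mm width
- feeler_tip (a point): tip of the feeler's steel blade, 127 mm ahead of feeler_grip along +x, at mid thickness (same height as feeler_grip). Blade 20 wide, 3 mm thick, level when the handle is; its red stop collar (28 wide, 18 high, 6 mm thick) has its front face 45 mm behind the tip; 36 mm of bare blade lies between the collar and the handle
- feeler: the whole feeler gauge; origin on its underside below feeler_grip, same axes
- indicator_tape: roll of beige tape lying flat, 100 x 98 x 25 mm, bystander; origin at its underside
- log_book: dark blue book lying flat, 148 x 109 x 14 mm, bystander; origin at its underside
Mind the look-alikes: they are no part of the job. Of the things that look like the feeler, the larger one is meant.

How it is judged:
On the way, in this order (a step that is already met when the one before it is completed fails the run):
1. the feeler blade is in the gap of one lid up to its red stop, both lids still unlatched ((((x of feeler_tip in the frame of gap_left between 0.034 and 0.055 m and y of feeler_tip in the frame of gap_left between -0.045 and 0.045 m and z of feeler_tip in the frame of gap_left between -0.015 and 0.012 m and value of joint lid_left above 0.03 rad) and value of joint lid_right above 0.03 rad) or ((x of feeler_tip in the frame of gap_right between 0.034 and 0.055 m and y of feeler_tip in the frame of gap_right between -0.045 and 0.045 m and z of feeler_tip in the frame of gap_right between -0.015 and 0.012 m and value of joint lid_right above 0.03 rad) and value of joint lid_left above 0.03 rad))), for 0.2 s.
2. the other lid is latched, the blade still in its gap ((((x of feeler_tip in the frame of gap_left between 0.034 and 0.055 m and y of feeler_tip in the frame of gap_left between -0.045 and 0.045 m and z of feeler_tip in the frame of gap_left between -0.015 and 0.012 m and value of joint lid_left above 0.03 rad) and value of joint lid_right below 0.02 rad) or ((x of feeler_tip in the frame of gap_right between 0.034 and 0.055 m and y of feeler_tip in the frame of gap_right between -0.045 and 0.045 m and z of feeler_tip in the frame of gap_right between -0.015 and 0.012 m and value of joint lid_right above 0.03 rad) and value of joint lid_left below 0.02 rad))), for 0.2 s.
At the end, for the whole second after the job is handed in: The feeler's tip is 34 to 55 mm inside the gap of one lid (to its stop is 45 mm), within 45 mm of the middle of that lid, that lid is unlatched (angle above 0.03), the other lid is held by its catch (angle below 0.02), and feeler and lids are at rest ((((x of feeler_tip in the frame of gap_left between 0.034 and 0.055 m and y of feeler_tip in the frame of gap_left between -0.045 and 0.045 m and z of feeler_tip in the frame of gap_left between -0.015 and 0.012 m and value of joint lid_left above 0.03 rad) and value of joint lid_right below 0.02 rad) or ((x of feeler_tip in the frame of gap_right between 0.034 and 0.055 m and y of feeler_tip in the frame of gap_right between -0.045 and 0.045 m and z of feeler_tip in the frame of gap_right between -0.015 and 0.012 m and value of joint lid_right above 0.03 rad) and value of joint lid_left below 0.02 rad)) and linear speed of feeler below 0.02 m/s and velocity of joint each of lid_left, lid_right below 0.05 rad/s); the robot touches nothing.
It fails at once if the roll of tape or the blue book is moved by more than 30 mm (distance of any of indicator_tape, log_book from where it was at the start of the episode above 0.03 m).
It also fails if it takes over 64 s, if anything falls off the work surface, if the arm or the gripper's body presses on something with over 40 N, if the wrist force passes 120 N, or if a joint passes its speed limit or range.

ROBOT

A 6-joint arm with a two-finger parallel gripper is mounted at the origin on a cart in front of the work surface, level with it; the furniture and walls round the work are solid. World frame = base frame: x ahead of the robot, y to its left, z up, the work surface at z = 0. Lengths are in m, angles in rad, forces in N, time in s.
With the tool pointing down it reaches from about 0.3 to 0.825 m from the base axis. Payload 5.4 kg.
Tool frame: the origin (TCP) lies between the finger pads; the fingertips stand 11 mm ahead of it and the grasp point (between the pads) lies 8 mm behind it; y points along the fingers, x is the direction in which the jaws open and shut, and the axes are right-handed (so a half turn about y gives the same grasp; the last joint's range is limited). The gripper opens to 92 mm and grips with 3 to 60 N. Pads are 20 mm wide; open, the fingers measure 128 mm over their backs; the gripper's body (75 mm by 189 mm) begins 69 mm behind the grasp point.
Start: joints at [1.055, 0.158, 1.597, -0, 1.386, -0.21], TCP at [0.173, 0.548, 0.226] pointing down, gripper open.
Joint ranges: [-2.91, 2.91], [-0.94, 2.29], [0.18, 2.7], [-1.29, 4.43], [0.17, 2.64], [-3, 3]. Speed limits (rad/s): [2.57, 2.57, 3.14, 3.14, 3.14, 3.14].

INTERFACE

Orientations are given as a rotation vector (axis times angle).
In Python, from workcell import ctrl gives the robot as it stands. Calls block until the motion is done:
- ctrl.move_to(position, orientation): joint-space move of the TCP to a pose.
- ctrl.move_linear(position, rotation=None, speed=0.15): straight line of the TCP; rotation=None keeps the orientation; speed is the mean speed in m/s.
- ctrl.set_joints(angles): joint-space move.
- ctrl.move_gripper(opening, squeeze=None): opening from 0.0 (shut) to 1.0 (fully open); squeeze is the grip in N (None keeps the last); returns when the fingers have stopped.
- ctrl.wait(seconds).
- ctrl.ik(position, orientation): joint angles nearest the present ones, or None.
- ctrl.read_state(): the state.
- ctrl.get_image(name): name is "scene" or "top"; returns (picture, depth): 400x640x3 uint8, blue, green, red; 400x640 float32, m along the optical axis (not along the pixel's ray), 0 where there is no reading.
- ctrl.calibration(name): a dict with "fx", "fy", "cx", "cy" (pixels), "distortion" ([k1, k2, p1, p2, k3] as OpenCV has them; the pictures are not rectified), "T" (4x4, takes a point from camera to world coordinates). Camera axes: x right, y down, z forward; pixel columns grow to the right and rows downward; lengths in m; the calibration is good to about 2 mm. A picture is of the moment at which its call begins. calibration takes no time and is no camera call.
A pose or a line that the arm cannot do raises ctrl.MotionError and nothing moves.
- ctrl.sign_off(): hands the job in, once; it reports no verdict.
The state is a dict: "clock": time; "q": joint angles; "joint_velocities": joint speeds; "tau": joint torques, N m; "tool_pos": TCP position; "tool_rot": TCP orientation; "contact_force": force on the tool from outside, world axes, zero at the start; "moment": the same for the moment, N m; "opening": opening from 0.0 (shut) to 1.0 (fully open).
Only numpy, scipy, OpenCV 4.12 (cv2) and the standard library are available. Lean on these libraries where they do the work, as an engineer would, in place of code of your own. Each camera call takes 0.05 s, during which the arm holds its last target.

## Working session

There is one attempt and no reset: what is moved stays moved. The work goes in short steps, each a Python script; the robot and the scene stay as the last script left them, time stands still between calls to the robot, and variables do not carry over. Pictures are saved under pics/ and viewed, and the job is handed in when it is done.

```bash
mkdir -p pics; ls
python3 - <<'E'
from workcell import ctrl
import cv2,numpy as np
for n in("scene","top"):
    im,d=ctrl.get_image(n); cv2.imwrite(f"pics/{n}0.png",im); np.save(f"pics/{n}0.npy",d)
    c=ctrl.calibration(n); print(n,{k:np.round(v,4).tolist() for k,v in c.items()})
s=ctrl.read_state(); print(s)
E
```

```text
pics
scene {'fx': 405.0064, 'fy': 405.0064, 'cx': 320.2002, 'cy': 196.2806, 'distortion': [-0.0121, 0.0, 0.0, 0.0, 0.0], 'T': [[0.522, -0.6196, 0.5863, -0.1539], [-0.853, -0.3795, 0.3583, -0.4476], [0.0005, -0.6871, -0.7266, 0.9641], [0.0, 0.0, 0.0, 1.0]]}
top {'fx': 439.7121, 'fy': 439.7121, 'cx': 321.2899, 'cy': 205.7579, 'distortion': [0.0146, 0.0, 0.0, 0.0, 0.0], 'T': [[0.0295, -0.9796, 0.1987, 0.2813], [-0.9996, -0.0299, 0.0012, -0.0128], [0.0047, -0.1986, -0.9801, 1.3124], [0.0, 0.0, 0.0, 1.0]]}
{'clock': 0.1, 'q': array([ 1.05492068e+00,  1.59001073e-01,  1.59806109e+00, -3.29834393e-05,
        1.38620810e+00, -2.10091778e-01]), 'joint_velocities': array([ 0.00052511, -0.00041131, -0.00215507,  0.00048857, -0.00037387,
       -0.00202233]), 'tau': array([-1.85634872e-04, -3.86502850e+01, -3.22959566e+01,  7.03338138e-02,
        3.38944432e-02, -7.58276565e-05]), 'tool_pos': array([0.1728542 , 0.5478428 , 0.22473156]), 'tool_rot': array([-1.3392147 , -0.97990243,  0.98241995]), 'contact_force': array([ 0.01413579, -0.5887318 , -0.14141499]), 'moment': array([0.00752627, 0.02026805, 0.03635949]), 'opening': 1.0025037446831178}
```

View pics/scene0.png

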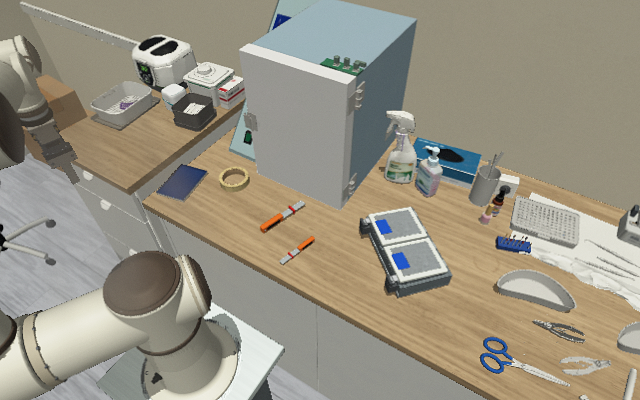

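View pics/top0.png

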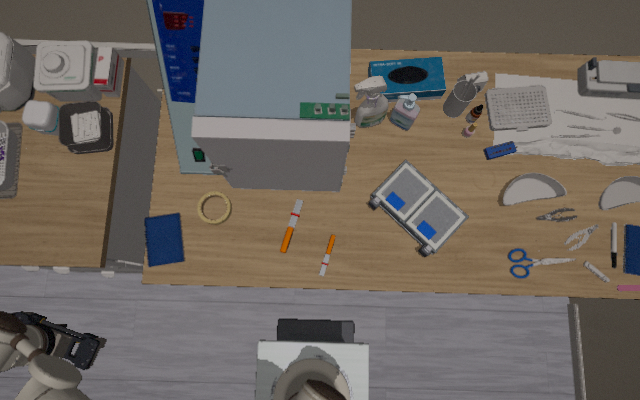

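The top view shows the large feeler at about (291,226), handle at the lower end and blade up. The small look-alike is at (327,255) and the case is centred near (418,207), turned, with its front to the lower left. I'll zoom in and measure.

```bash
cat > h.py <<'E'
from workcell import ctrl
import cv2,numpy as np
from scipy.spatial.transform import Rotation as R
def ray(n,uv):
    c=ctrl.calibration(n);K=np.array([[c["fx"],0,c["cx"]],[0,c["fy"],c["cy"]],[0,0,1]])
    p=cv2.undistortPoints(np.array(uv,float).reshape(-1,1,2),K,np.array(c["distortion"],float)).reshape(-1,2)
    T=np.array(c["T"]);return T,np.c_[p,np.ones(len(p))]
def at_z(n,uv,z):
    T,r=ray(n,uv);d=r@T[:3,:3].T;return T[:3,3]+d*((z-T[2,3])/d[:,2])[:,None]
def at_d(n,uv,dep):
    T,r=ray(n,uv);return (r*np.asarray(dep)[:,None])@T[:3,:3].T+T[:3,3]
def proj(n,P):
    c=ctrl.calibration(n);K=np.array([[c["fx"],0,c["cx"]],[0,c["fy"],c["cy"]],[0,0,1]]);T=np.linalg.inv(np.array(c["T"]))
    return cv2.projectPoints(np.array(P,float).reshape(-1,3),cv2.Rodrigues(T[:3,:3])[0],T[:3,3],K,np.array(c["distortion"],float))[0].reshape(-1,2)
def world(n,d):
    v,u=np.mgrid[:400,:640];return at_d(n,np.c_[u.ravel(),v.ravel()],d.ravel()).reshape(400,640,3)
E
python3 - <<'E'
from h import *
for n,(x0,y0,x1,y1) in dict(top=(270,150,480,270),scene=(250,190,460,310)).items():
    im=cv2.imread(f"pics/{n}0.png");cv2.imwrite(f"pics/{n}z.png",cv2.resize(im[y0:y1,x0:x1],None,fx=3.8,fy=3.8,interpolation=cv2.INTER_CUBIC))
    d=np.load(f"pics/{n}0.npy");W=world(n,d)
    hsv=cv2.cvtColor(im,cv2.COLOR_BGR2HSV)
    for nm,lo,hi in(("orange",(5,150,120),(18,255,255)),("blue",(105,150,120),(125,255,255)),("red",(0,150,100),(4,255,255)),):
        m=cv2.inRange(hsv,lo,hi)
        k,l,st,ce=cv2.connectedComponentsWithStats(m)
        for i in range(1,k):
            if st[i,4]>12 and x0<ce[i,0]<x1 and y0<ce[i,1]<y1:
                p=W[l==i];p=p[d[l==i]>0]
                c,s,_=cv2.minAreaRect(p[:,:2].astype(np.float32)*1000)[:3] if len(p) else (0,0,0)
                print(n,nm,st[i],np.round(ce[i],1),np.round(np.median(p,0),4),c,s,_)
    # case top
    m=(W[...,2]>.045)&(W[...,2]<.08)&(d>0);m[:y0]=0;m[y1:]=0;m[:,:x0]=0;m[:,x1:]=0
    k,l,st,ce=cv2.connectedComponentsWithStats(m.astype(np.uint8))
    i=1+np.argmax(st[1:,4]);p=W[l==i];print(n,"case",st[i],cv2.minAreaRect(p[:,:2].astype(np.float32)*1000),np.percentile(p[:,2],[5,50,95]))
E
```

```text
top orange [280 227  13  26 155] [286.  239.4] [0.4395 0.0897 0.0222] (439.5865478515625, 90.9982681274414) (20.75833511352539, 76.1972885131836) 73.95921325683594
top orange [326 235  10  19  87] [330.4 244.1] [ 0.4294 -0.0409  0.0156] (429.5979309082031, -41.53858947753906) (12.915640830993652, 55.94691848754883) 74.77285766601562
top blue [386 192  19  18 180] [394.9 200.6] [ 0.5533 -0.2226  0.0759] (553.6044311523438, -222.5003662109375) (47.031829833984375, 32.26024627685547) 47.52424621582031
top blue [417 221  19  18 185] [426.  229.6] [ 0.4718 -0.31    0.0764] (471.9139709472656, -310.4695129394531) (47.14869689941406, 32.132652282714844) 48.78942108154297
top red [291 213   8   4  14] [294.4 214.2] [0.5161 0.0682 0.017 ] (515.8692016601562, 67.97189331054688) (22.866031646728516, 3.9813528060913086) 73.55525970458984
top case [ 369  159  100   98 4396] ((540.0247192382812, -291.9216003417969), (248.70416259765625, 176.0674285888672), 47.1722412109375) [0.05003832 0.06947437 0.07642557]
scene orange [260 213  23  20 149] [270.8 221.6] [0.4384 0.0893 0.0246] (443.47021484375, 
[... 231 characters left out ...]
 75.9100570678711
scene blue [376 219  16  15 149] [383.2 226.3] [ 0.5531 -0.2222  0.079 ] (554.6165771484375, -221.78558349609375) (51.63020706176758, 31.45036506652832) 47.358367919921875
scene blue [392 252  18  17 185] [400.3 260.5] [ 0.473  -0.3107  0.0782] (473.4468994140625, -310.0315856933594) (50.56014633178711, 31.506086349487305) 49.15306091308594
scene red [289 206   6   8  19] [291.8 209.1] [0.5145 0.0653 0.021 ] (515.5519409179688, 66.89759826660156) (23.437650680541992, 4.564568519592285) 70.8405532836914
scene case [ 360  207   92   84 4167] ((540.528076171875, -291.66497802734375), (252.1616973876953, 176.9370574951172), 47.693450927734375) [0.0515945  0.07182824 0.07797222]
```

```bash
sleep 1
```

```text
(no output)
```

View pics/topz.png

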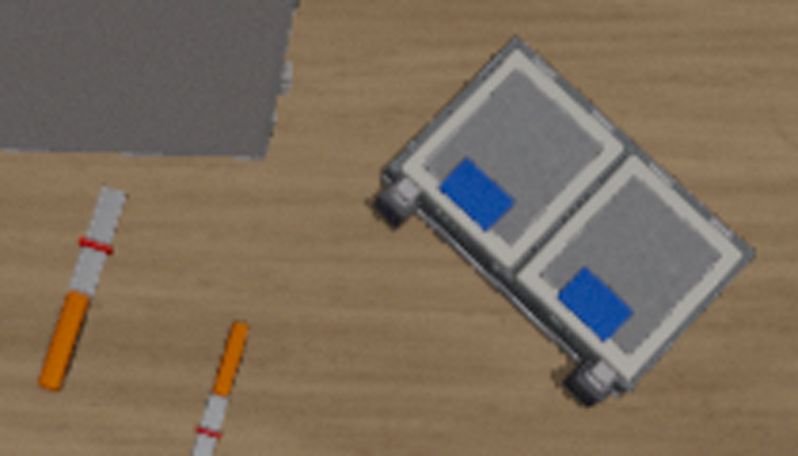

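View pics/scenez.png

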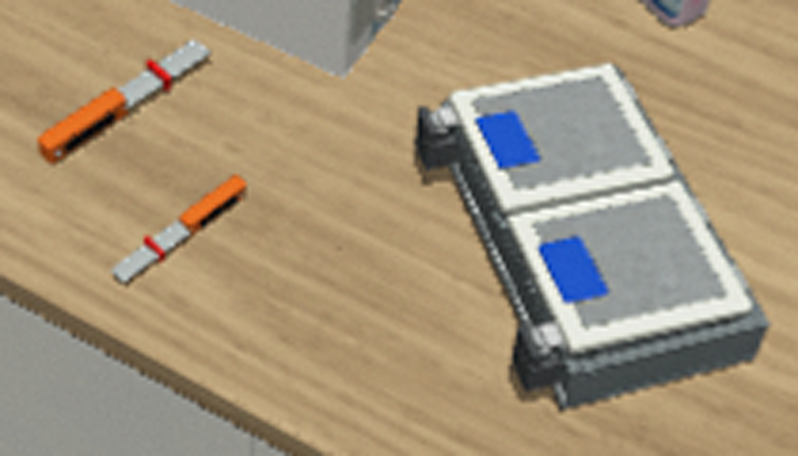

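```bash
cat >> h.py <<'E'
def down(yaw): # jaw axis at yaw, tool y down
    x=np.array([np.cos(yaw),np.sin(yaw),0]);y=np.array([0,0,-1.]);return R.from_matrix(np.c_[x,y,np.cross(x,y)]).as_rotvec()
G=np.array([.4395,.0903]);FY=np.radians(-16.3)
CY=np.radians(-42.7);xc=np.array([np.cos(CY),np.sin(CY)]);yc=np.array([-xc[1],xc[0]])
C=np.array([.5403,-.2918])+.0125*xc
gap=dict(left=C-.075*xc+.06*yc,right=C-.075*xc-.06*yc)
press=dict(left=np.array([.5533,-.2224]),right=np.array([.4723,-.3103]))
E
python3 - <<'E'
from h import *
s=ctrl.read_state();print(R.from_rotvec(s["tool_rot"]).as_matrix().round(3))
print("cab",at_z("top",[(270,188),(340,190)],0).round(3),"C",C,gap)
for k in press: print(k,"press in case frame",(press[k]-C)@xc,(press[k]-C)@yc)
for a in(0,np.pi):
    print(ctrl.ik([*G,.014],down(FY+np.pi/2+a)))
    for k in gap:
        for back in (.082,.15): print(k,back,ctrl.ik([*(gap[k]-back*xc),.061],down(CY+np.pi/2+a)))
        print(ctrl.ik([*press[k],.08],down(CY+np.pi/2+a)))
im=cv2.imread("pics/top0.png")
tri=[]
for a,b in((0,0),):pass
def box(n,x0,x1,y0,y1,z): return proj(n,[[*(C+x*xc+y*yc),z] for x,y in((x0,y0),(x1,y0),(x1,y1),(x0,y1))])
for n in("top","scene"):
    im=cv2.resize(cv2.imread(f"pics/{n}0.png"),None,fx=4,fy=4,interpolation=cv2.INTER_CUBIC)
    for b,c in(((-.075,.075,-.125,.125,.055),(0,255,0)),((-.1,-.075,.086,.114,.069),(0,255,255)),((-.1,-.075,-.114,-.086,.069),(0,255,255)),((-.075,.075,-.125,.125,0),(255,0,255))):
        cv2.polylines(im,[np.int32(box(n,*b)*4+2)],True,c,1)
    g=[[*(G+np.array([np.cos(FY),np.sin(FY)])*x+np.array([-np.sin(FY),np.cos(FY)])*y),z] for x,y,z in((-.04,-.009,.024),(.04,-.009,.024),(.04,.009,.024),(-.04,.009,.024),(.127,0,.0135))]
    cv2.polylines(im,[np.int32(proj(n,g)*4+2)],False,(255,0,0),1)
    x,y=(270,150) if n=="top" else (255,190)
    cv2.imwrite(f"pics/{n}fit.png",im[y*4:y*4+520,x*4:x*4+800])
E
```

```text
[[ 0.301 -0.001 -0.954]
 [ 0.954 -0.001  0.301]
 [-0.002 -1.     0.   ]]
cab [[ 0.598  0.148  0.   ]
 [ 0.598 -0.067  0.   ]] C [ 0.54948643 -0.300277  ] {'left': array([ 0.53505742, -0.20532014]), 'right': array([ 0.45367826, -0.2935099 ])}
left press in case frame -0.050010391351894584 0.05981914861169218
right press in case frame -0.049928238577637916 -0.059710777561303045
[-0.06787446  0.13242509  2.09651993  0.          0.91264762 -1.35418211]
left 0.082 [-0.5486822   0.16061947  1.94744806  0.          1.03352513 -1.37422293]
left 0.15 [-0.51695006  0.00690007  2.11297505  0.          1.02171754 -1.3424908 ]
[-0.58463304  0.36255383  1.65555175  0.          1.12348708 -1.41017378]
right 0.082 [-0.80771606  0.06584734  2.05205079  0.          1.02369453 -1.6332568 ]
right 0.15 [-0.81902541 -0.11736693  2.23092855  0.          1.02803103 -1.64456615]
[-0.79507349  0.29020889  1.74801312  0.          1.10337065 -1.62061422]
[-0.06787446  0.13242509  2.09651993  0.          0.91264762  1.78741054]
left 0.082 [-5.48682197e-01  1.60619466e-01  1.94744806e+00 -4.44089210e-16
  1.03352513e+00  1.76736972e+00]
left 0.15 [-5.16950061e-01  6.90006666e-03  2.11297505e+00 -4.44089210e-16
  1.02171754e+00  1.79910186e+00]
[-5.84633040e-01  3.62553825e-01  1.65555175e+00 -4.44089210e-16
  1.12348708e+00  1.73141888e+00]
right 0.082 [-8.07716060e-01  6.58473421e-02  2.05205079e+00 -4.44089210e-16
  1.02369453e+00  1.50833586e+00]
right 0.15 [-8.19025413e-01 -1.17366928e-01  2.23092855e+00 -4.44089210e-16
  1.02803103e+00  1.49702650e+00]
[-7.95073485e-01  2.90208891e-01  1.74801312e+00 -4.44089210e-16
  1.10337065e+00  1.52097843e+00]
```

```bash
sleep 1
```

```text
(no output)
```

View pics/topfit.png

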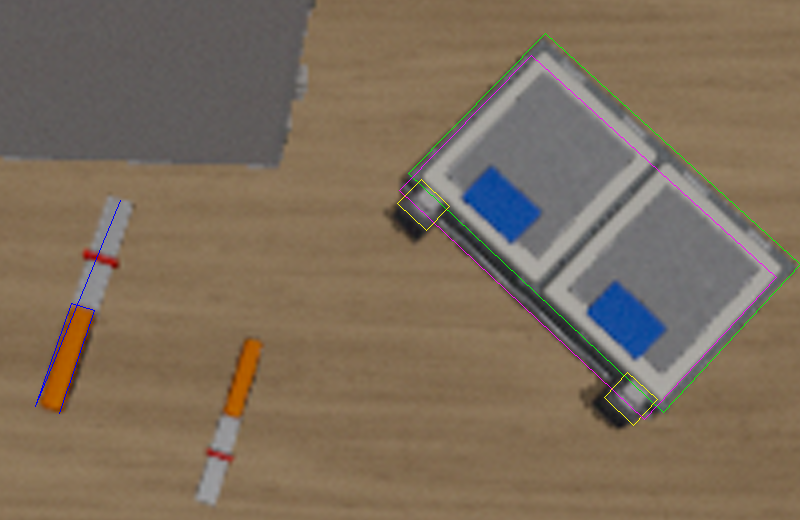

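View pics/scenefit.png

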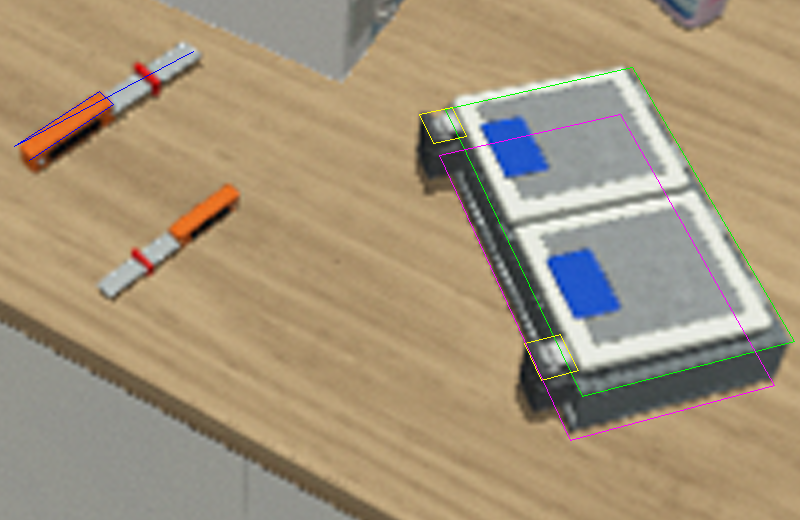

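The model fits the picture within about 1 px, and the sizes agree: collar at 79 mm, pads at 119.5 mm spacing, cabinet face at x≈0.598. Picking up the feeler now.

Run:
```python
from h import *
G=[.439,.0897]
r=down(FY+np.pi/2)
ctrl.move_gripper(.55)
ctrl.move_to([*G,.12],r)
ctrl.move_linear([*G,.0145],speed=.12)
s=ctrl.read_state();print(s["clock"],s["tool_pos"],s["contact_force"])
ctrl.move_gripper(0,squeeze=30)
s=ctrl.read_state();print(s["clock"],s["opening"]*92,s["contact_force"])
p=s["tool_pos"]; ctrl.move_linear([p[0],p[1],.12],speed=.15)
s=ctrl.read_state();print(s["clock"],s["tool_pos"],s["opening"]*92,s["contact_force"])
for n in("scene","top"):
    im,d=ctrl.get_image(n); cv2.imwrite(f"pics/{n}1.png",im)
    np.save(f"pics/{n}1.npy",d)
    q=proj(n,[[*s["tool_pos"]]])[0].astype(int);print(q)
    x,y=np.clip(q-[60,50],0,None); cv2.imwrite(f"pics/{n}1z.png",cv2.resize(im[y:y+100,x:x+120],None,fx=5,fy=5,interpolation=cv2.INTER_CUBIC))
```

```text
3.8333 [0.439727   0.0897215  0.01516022] [-0.80297033 -0.15039332 -0.16836114]
4.425 17.832045624737155 [-0.16796772 -0.49821438  2.09356857]
5.275 [0.43829306 0.08973182 0.11898654] 17.80880874658846 [-0.73163577 -0.49641051 -0.99926761]
[267 199]
[283 235]
```

```bash
sleep 1
```

```text
(no output)
```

View pics/scene1z.png

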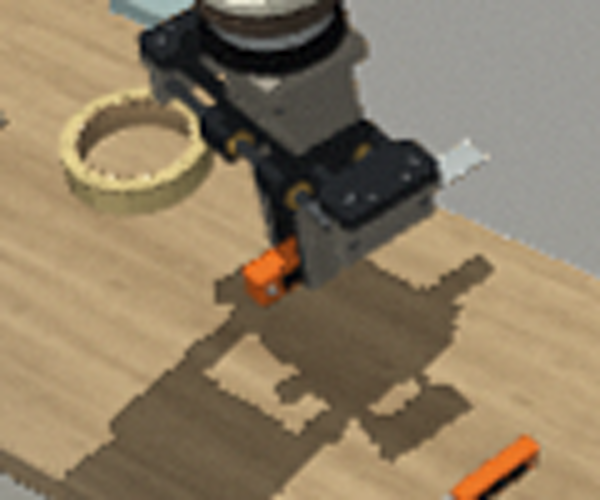

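View pics/top1z.png

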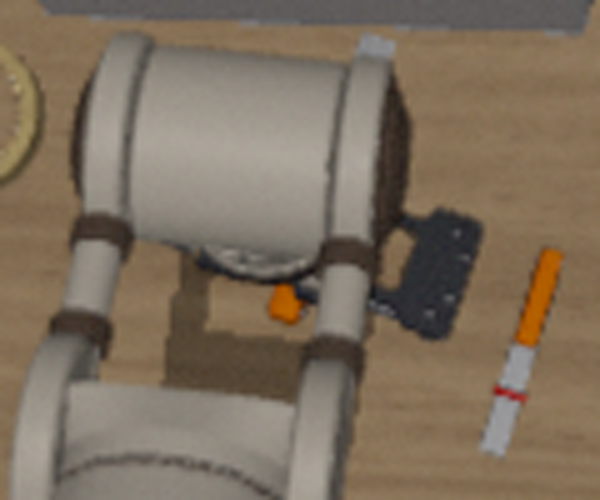

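The feeler is held level; its tip shows above the gripper at about (470,160) in the zoomed scene view. I'll move in front of the left gap.

Run:
```python
from h import *
r=down(CY+np.pi/2)
def pos(k,t,z): return [*(gap[k]+(t-.127)*xc),z]
ctrl.move_to(pos("left",-.035,.12),r)
ctrl.move_linear(pos("left",-.035,.0625),speed=.12)
ctrl.wait(.2)
s=ctrl.read_state();print(s["clock"],s["tool_pos"],pos("left",-.035,.0625),s["contact_force"])
for n in("scene","top"):
    im,d=ctrl.get_image(n); cv2.imwrite(f"pics/{n}2.png",im); np.save(f"pics/{n}2.npy",d)
    a=gap["left"];P=[[*(a-.035*xc),.0592],[*(a-.08*xc),.0592],[*a,.058],[*(a+.02*yc),.058],[*(a-.02*yc),.058]]
    q=proj(n,P);print(q.round(1).tolist())
    x,y=(q[0]-[60,50]).astype(int); z=cv2.resize(im[y:y+100,x:x+120],None,fx=5,fy=5,interpolation=cv2.INTER_CUBIC)
    for i,p in enumerate(q): cv2.circle(z,tuple(int(v) for v in (p-[x,y])*5+2),3,(0,255,0) if i<2 else (255,0,255),-1)
    cv2.imwrite(f"pics/{n}2z.png",z)
```

```text
6.9833 [ 0.41675487 -0.09572175  0.06337792] [np.float64(0.41600125358091816), np.float64(-0.09545827840562054), 0.0625] [ 0.69477745 -0.28817672 -1.22644574]
[[362.4, 235.3], [347.2, 238.7], [373.9, 232.8], [371.4, 227.6], [376.5, 238.3]]
[[379.8, 216.3], [369.2, 227.3], [388.0, 207.9], [382.9, 203.2], [393.0, 212.7]]
```

```bash
sleep 1
```

```text
(no output)
```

View pics/scene2z.png

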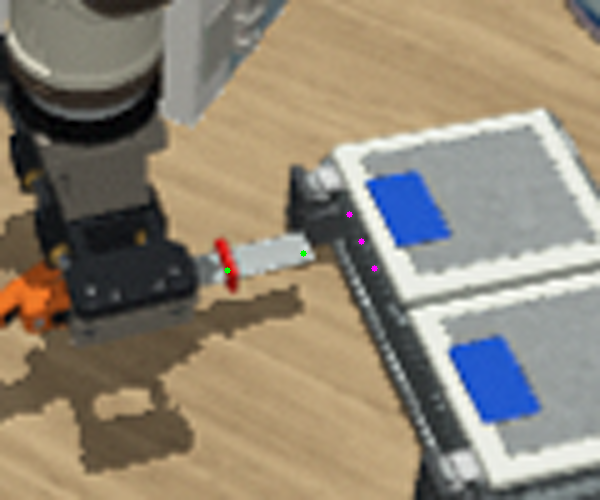

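View pics/top2z.png

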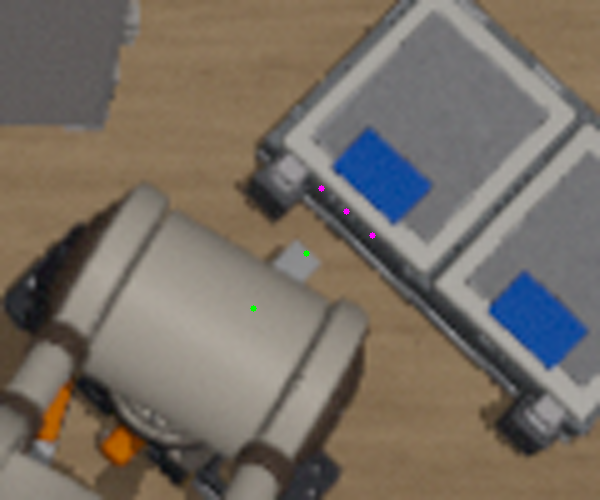

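Blade and gap are in line: the tip is at (308,247) in the zoomed scene view, within 1 px of prediction. I'll advance in small steps and watch the force.

```bash
cat >> h.py <<'E'
def pos(k,t,z): return [*(gap[k]+(t-.127)*xc),z]
def tipx(k,s): return (s["tool_pos"][:2]-gap[k])@xc+.127
def probe(k,z,t0,t1,step,fmax,f0):
    t=t0
    while t<=t1+1e-9:
        ctrl.move_linear(pos(k,t,z),speed=.03)
        s=ctrl.read_state();f=s["contact_force"]-f0
        print(round(s["clock"],2),"cmd",round(t*1e3,1),"act",round(tipx(k,s)*1e3,1),"z",round(s["tool_pos"][2]*1e3,1),"F x,y,z",(f[:2]@xc).round(1),(f[:2]@yc).round(1),f[2].round(1))
        if f[:2]@xc<-fmax: print("STOP");return t
        t+=step
    return None
E
python3 - <<'E'
from h import *
ctrl.move_linear(pos("left",-.008,.0615),speed=.08);ctrl.wait(.2)
f0=ctrl.read_state()["contact_force"]
probe("left",.0615,-.004,.024,.004,9,f0)
E
```

```text
8.06 cmd -4.0 act -3.8 z 61.6 F x,y,z -1.2 -0.3 0.2
8.34 cmd 0.0 act 0.3 z 61.6 F x,y,z -1.2 0.1 0.1
8.62 cmd 4.0 act 4.2 z 61.6 F x,y,z 0.4 0.5 0.3
8.91 cmd 8.0 act 8.2 z 61.5 F x,y,z -0.6 -0.1 0.8
9.19 cmd 12.0 act 12.2 z 61.6 F x,y,z 0.0 0.6 -0.8
9.47 cmd 16.0 act 16.2 z 61.5 F x,y,z -1.0 -0.1 0.6
9.76 cmd 20.0 act 20.2 z 61.5 F x,y,z -1.2 -0.0 0.1
10.04 cmd 24.0 act 24.2 z 61.6 F x,y,z -0.9 0.0 -0.1
```

There is no jam at 8 mm, so the left lid is likely the leaking one. I'll go on to the stop.

Run:
```python
from h import *
f0=ctrl.read_state()["contact_force"]
probe("left",.0615,.028,.040,.004,6,f0)
probe("left",.0615,.042,.056,.002,6,f0)
for n in("scene","top"):
    im,d=ctrl.get_image(n); cv2.imwrite(f"pics/{n}3.png",im)
    q=proj(n,[[*gap["left"],.058]])[0]
    x,y=(q-[70,50]).astype(int); z=cv2.resize(im[y:y+100,x:x+140],None,fx=5,fy=5,interpolation=cv2.INTER_CUBIC)
    cv2.imwrite(f"pics/{n}3z.png",z)
```

```text
10.32 cmd 28.0 act 28.2 z 61.6 F x,y,z -1.2 0.7 -0.3
10.61 cmd 32.0 act 32.2 z 61.6 F x,y,z -0.3 0.4 -0.8
10.89 cmd 36.0 act 36.2 z 61.5 F x,y,z -0.4 -0.0 1.0
11.18 cmd 40.0 act 40.2 z 61.6 F x,y,z -0.0 -0.6 0.9
11.43 cmd 42.0 act 42.1 z 61.5 F x,y,z -0.4 -0.3 1.1
11.68 cmd 44.0 act 43.5 z 61.2 F x,y,z -2.3 0.4 1.0
11.93 cmd 46.0 act 43.5 z 60.8 F x,y,z -8.3 -0.4 4.9
STOP
```

```bash
sleep 1
```

```text
(no output)
```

View pics/scene3z.png

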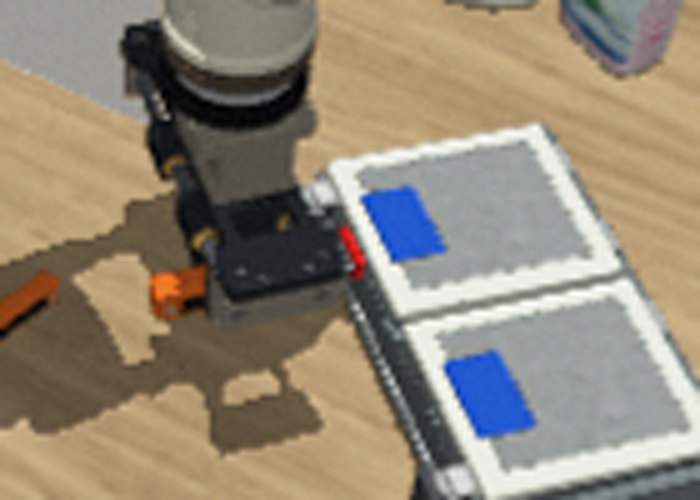

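View pics/top3z.png

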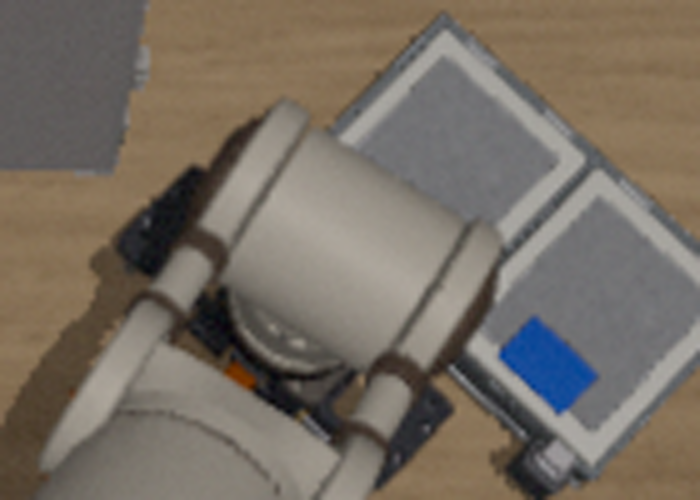

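The red collar is flush with the case front at (352,252), with clear contact at 43.5 mm. So the left lid leaks. I'll relax the push, release, back off upward and check.

Run:
```python
from h import *
ctrl.move_linear(pos("left",.0442,.0615),speed=.03); ctrl.wait(.2)
s=ctrl.read_state();print(s["clock"],tipx("left",s),s["tool_pos"],s["contact_force"])
ctrl.move_gripper(.4); ctrl.wait(.2)
p=pos("left",.0442,.0615); ctrl.move_linear([p[0],p[1],.16],speed=.12)
q=press["right"]; r=down(CY+np.pi/2)
ctrl.move_to([*q,.16],r); ctrl.move_gripper(0)
s=ctrl.read_state();print(s["clock"],s["tool_pos"],s["contact_force"])
for n in("scene","top"):
    im,d=ctrl.get_image(n); cv2.imwrite(f"pics/{n}4.png",im); np.save(f"pics/{n}4.npy",d)
    q=proj(n,[[*gap["left"],.058]])[0]
    x,y=(q-[70,50]).astype(int); z=cv2.resize(im[y:y+100,x:x+140],None,fx=5,fy=5,interpolation=cv2.INTER_CUBIC)
    cv2.imwrite(f"pics/{n}4z.png",z)
```

```text
12.475 0.04350338121984723 [ 0.47370128 -0.14868879  0.06119485] [-3.25935904  4.13538136  1.16268739]
15.45 [ 0.47231892 -0.31027751  0.16006391] [ 0.29822887  0.19868004 -0.88327402]
```

```bash
sleep 1
```

```text
(no output)
```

View pics/scene4z.png

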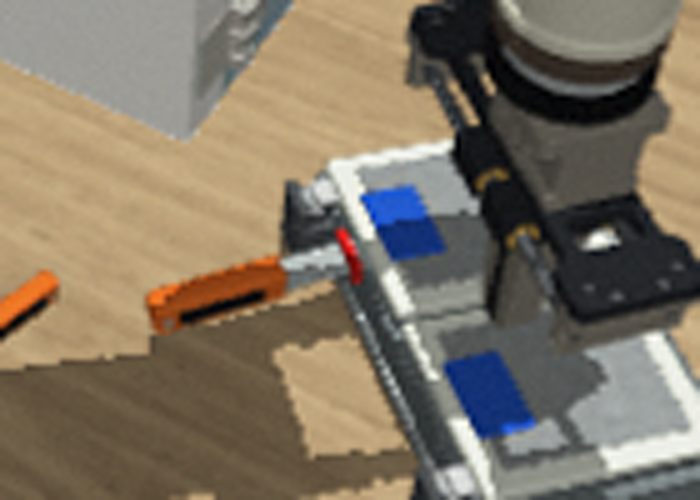

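View pics/top4z.png

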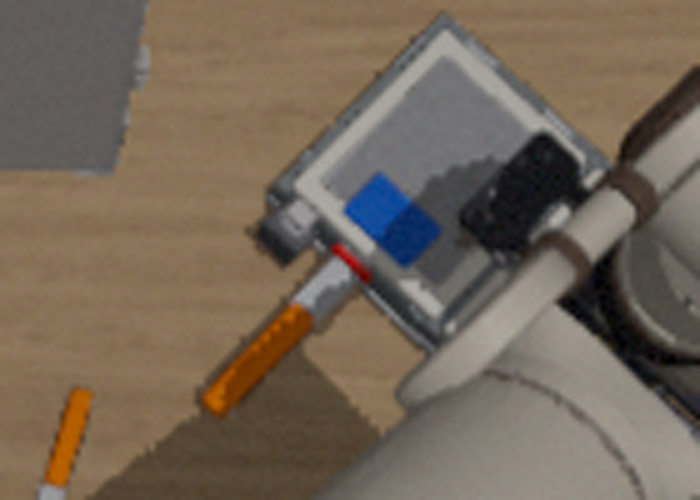

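The feeler stays in, collar flush at (350,258) in the zoomed scene view, drooping slightly. Pressing the right lid next.

Run:
```python
from h import *
q=press["right"]
ctrl.move_linear([*q,.094],speed=.1);ctrl.wait(.2)
f0=ctrl.read_state()["contact_force"]
z=.092
while z>.068:
    ctrl.move_linear([*q,z],speed=.03)
    s=ctrl.read_state();f=s["contact_force"]-f0
    print(round(s["clock"],2),"cmd tip",round(z*1e3-11,1),"act",round(s["tool_pos"][2]*1e3-11,1),f.round(1))
    if f[2]>22: break
    z-=.0015
ctrl.wait(.2);s=ctrl.read_state();print(s["tool_pos"]-[0,0,.011],s["contact_force"]-f0)
```

```text
16.81 cmd tip 81.0 act 80.9 [ 0.1  0.6 -0.7]
17.06 cmd tip 79.5 act 79.3 [-0.2 -1.3 -0.6]
17.31 cmd tip 78.0 act 78.1 [-0.2 -0.4 -1.1]
17.56 cmd tip 76.5 act 77.1 [-0.9  1.2  3.4]
17.81 cmd tip 75.0 act 76.0 [-2.   1.1  6.6]
18.06 cmd tip 73.5 act 74.3 [-2.1  1.9  6.8]
18.31 cmd tip 72.0 act 72.7 [-3.4  2.   6.7]
18.56 cmd tip 70.5 act 71.5 [-4.6  3.5  9.5]
18.81 cmd tip 69.0 act 70.3 [-6.2  5.2 10.8]
19.06 cmd tip 67.5 act 69.1 [-5.9  5.1 14.4]
19.31 cmd tip 66.0 act 68.9 [-8.9  8.2 22.1]
[ 0.4719052  -0.30992247  0.06891286] [-9.35333615  7.95775272 21.93593726]
```

The lid travelled about 9 mm and then hit something firm. I'll retract to check whether the catch holds.

Run:
```python
from h import *
q=press["right"]
for z in(.080,.083,.086):
    ctrl.move_linear([*q,z],speed=.03);s=ctrl.read_state();print(s["tool_pos"][2]-.011,s["contact_force"])
ctrl.move_linear([*q,.2],speed=.15)
ctrl.move_to([.30,.0,.3],down(CY+np.pi/2))
s=ctrl.read_state();print(s["clock"],s["tool_pos"])
for n in("scene","top"):
    im,d=ctrl.get_image(n); cv2.imwrite(f"pics/{n}5.png",im)
    c=np.r_[C-.03*xc,.058];q=proj(n,[c])[0];x,y=(q-[70,55]).astype(int)
    cv2.imwrite(f"pics/{n}5z.png",cv2.resize(im[y:y+110,x:x+140],None,fx=5,fy=5,interpolation=cv2.INTER_CUBIC))
    W=world(n,d);d0=np.load(f"pics/{n}0.npy");W0=world(n,d0)
    for k in press:
        u,v=proj(n,[[*press[k],.072]])[0].astype(int)
        print(n,k,"pad z now",np.median(W[v-3:v+4,u-3:u+4,2]).round(4),"start",np.median(W0[v-3:v+4,u-3:u+4,2]).round(4))
```

```text
0.07051459498940743 [-5.72743     4.25868394 12.18980045]
0.07182797047679688 [ 0.80571356 -0.5922018  -0.55568362]
0.07483860129872798 [-0.03873182  0.82771998  1.2278947 ]
22.5417 [ 0.30026731 -0.00036727  0.29981046]
scene left pad z now 0.0792 start 0.0789
scene right pad z now 0.0719 start 0.0786
top left pad z now 0.0765 start 0.0757
top right pad z now 0.0693 start 0.0765
```

```bash
sleep 1
```

```text
(no output)
```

View pics/scene5z.png

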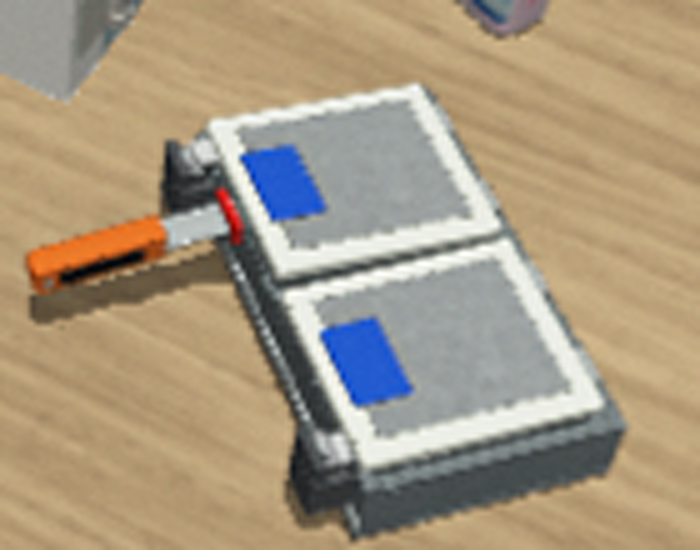

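View pics/top5.png

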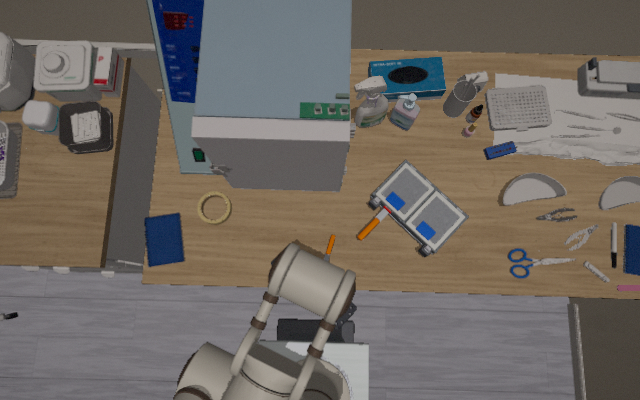

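The right pad stays about 7 mm down, equivalent to a lid angle near 0, so it is latched. The left pad is unchanged and the feeler's collar is flush at (228,215) in the zoomed scene view. The tape (214,208) and book (164,239) are where they started, and the arm is clear.

Run:
```python
from workcell import ctrl
print(ctrl.sign_off(), ctrl.read_state()["clock"])
```

```text
the job is handed in; nothing more can be done
the job is handed in; nothing more can be done
```

The left lid is the leaking one. The feeler is in its gap up to the red stop, and the right lid is pressed shut and held by its catch. I handed the job in at about 22.5 s of the 64 s, and the sign-off gave no verdict.

- **Finding the leak:** I probed only the left lid. The blade went past 8 mm with no resistance and stopped at about 43.5 mm by my measurement. The collar is flush with the case front in the pictures. I never probed the right lid, so I didn't see it jam.
- **Feeler:** After I let go, it stayed in place with the handle drooping slightly.
- **Latching:** I pressed the right pad down about 9 mm, up to 22 N. That is more than the stated 9 to 15 N, because the lid came up against something firm. After I lifted off, the pad stayed about 7 mm below its start height in both cameras, which puts the lid angle near 0.
- **Last checks:** The left pad is within 1 mm of its start height, so that lid is still unlatched. The tape and book look unmoved in the top picture, and the arm is clear of everything. The two cameras differ by 2 to 3 mm in absolute height, about their calibration error, but agree on these changes.

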